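# Empty the soap-ball lane through its rocker gate

## Task

Empty the dispenser lane that holds the round soap balls into the wooden tray: press down the black pad at the back end of that lane's rocker and keep it down until all three balls have rolled out, then let go so that the gate drops shut again. Leave the lane with the soap rolls closed, touch no soap or gate, and leave the tray and the other things where they are.

Things in the scene. Friction and masses are not known exactly. Their poses are not given: they have to be found in the camera images.
- pad_ball (a point): Centre of the top face of the black 40 x 40 mm press pad at the high back end of the rocker over the lane with the soap balls, about 169 mm above the ledge at rest, sloping 0.24 rad (lower towards the tray). It moves with the rocker. Axes as the rocker: x up the lane, z out of the pad.
- rocker_ball (a joint): Rocker on the lane of soap balls, rad: 0 = at rest, gate down; grows as the pad is pressed; stop at 0.34. The gate clears the soaps from about 0.27. A spring returns it: about 1.3 N on the pad at first, 3.4 N fully down. Its pivot lies across the lane 80 mm from the pad centre, towards the tray; the pad centre drops about 26 mm in all.
- pad_roll (a point): Centre of the top face of the black 40 x 40 mm press pad at the high back end of the rocker over the lane with the soap rolls, about 169 mm above the ledge at rest, sloping 0.24 rad (lower towards the tray). It moves with the rocker. Axes as the rocker: x up the lane, z out of the pad.
- rocker_roll (a joint): Rocker on the lane of soap rolls, rad: 0 = at rest, gate down; grows as the pad is pressed; stop at 0.34. The gate clears the soaps from about 0.27. A spring returns it: about 1.3 N on the pad at first, 3.4 N fully down. Its pivot lies across the lane 80 mm from the pad centre, towards the tray; the pad centre drops about 26 mm in all.
- lane_ball: The dispenser lane with three round soap balls; either lane may be the left one. Its 250 mm floor slopes at 0.24 rad down its own -x, between clear walls 28 mm high, 46 mm apart. A gate hung from a rocker crosses it 85 mm to -x; its low lip overhangs the tray. Origin: middle of its underside, 12 mm above the ledge; x up the lane, z up. Fixed.
- lane_roll: The like lane with three short soap rolls, 120 mm beside the other on one base board. Its 250 mm floor slopes at 0.24 rad down its own -x, between clear walls 28 mm high, 46 mm apart. A gate hung from a rocker crosses it 85 mm to -x; its low lip overhangs the tray. Origin: middle of its underside, 12 mm above the ledge; x up the lane, z up. Fixed.
- gate_ball (a point): Middle of the lower edge of the steel gate plate, 40 x 46 x 3 mm, hanging from the tray end of the rocker on the ball lane; 16 mm above the lane floor at rest, about 47 mm with the rocker fully down. Moves only with the rocker.
- gate_roll (a point): The same on the like gate plate of the roll lane.
- ball1: Soap ball, cream, 40 mm diameter, about 35 g, number 1 counted from the gate at the start; origin at its centre.
- ball2: Soap ball, cream, 40 mm diameter, about 35 g, number 2 counted from the gate at the start; origin at its centre.
- ball3: Soap ball, cream, 40 mm diameter, about 35 g, number 3 counted from the gate at the start; origin at its centre.
- roll1: Soap roll, cream, short cylinder of 40 mm diameter and 42 mm length lying across its lane, number 1 from the gate; origin at its centre.
- roll2: Soap roll, cream, short cylinder of 40 mm diameter and 42 mm length lying across its lane, number 2 from the gate; origin at its centre.
- roll3: Soap roll, cream, short cylinder of 40 mm diameter and 42 mm length lying across its lane, number 3 from the gate; origin at its centre.
- tray: Open wooden rolling tray, 190 x 280 x 36 mm outside, walls 8 mm, floor 8 mm, standing loose below the lips of both lanes; origin at the centre of its underside, x along the 190 mm side, pointing to the dispenser, z up.
- mortar: White ceramic mortar with its pestle standing in it, 116 mm wide, 78 mm high, pestle to about 125 mm; origin at the centre of its underside. Leave alone.
- dropper: Amber glass dropper bottle, 37 mm diameter, 110 mm high with its bulb; origin at the centre of its underside. Leave alone.
- mintbox: Open flip-top plastic storage box, mint green, 200 x 140 x 60 mm, lid standing up on its -y side to about 200 mm, with nested oval silicone moulds and a steel scoop in it; origin at the centre of its underside. Leave alone.
Not all that is in view belongs to the job. Leave any pink look-alike of the ball1 alone. What is shaped like the ball2 but blue is not meant.

How it is judged:
On the way:
1. the pad of the ball lane is pressed down far enough that its gate clears the balls (value of joint rocker_ball above 0.27 rad), for 0.2 s.
At the end, for the whole second after the job is handed in: All three soap balls lie at rest inside the tray (slower than 50 mm/s), the ball lane's gate is shut again (rocker within 0.04 rad of rest), the roll lane's gate is shut with its three rolls within 15 mm of where they were, and the tray has moved less than 30 mm (x of ball1 in the frame of tray between -0.09 and 0.09 m and y of ball1 in the frame of tray between -0.135 and 0.135 m and z of each of ball1, ball2, ball3 in the frame of tray below 0.045 m and linear speed of each of ball1, ball2, ball3 below 0.05 m/s and x of ball2 in the frame of tray between -0.09 and 0.09 m and y of ball2 in the frame of tray between -0.135 and 0.135 m and x of ball3 in the frame of tray between -0.09 and 0.09 m and y of ball3 in the frame of tray between -0.135 and 0.135 m and distance of each of roll1, roll2, roll3 from where it was at the start of the episode below 0.015 m and value of joint each of rocker_ball, rocker_roll below 0.04 rad and distance of tray from where it was at the start of the episode below 0.03 m); the robot touches nothing.
It fails at once if the robot touches a soap ball or roll itself (contact force between any of the fingers, the arm and ball1 above 0.3 N or contact force between any of the fingers, the arm and ball2 above 0.3 N or contact force between any of the fingers, the arm and ball3 above 0.3 N or contact force between any of the fingers, the arm and roll1 above 0.3 N or contact force between any of the fingers, the arm and roll2 above 0.3 N or contact force between any of the fingers, the arm and roll3 above 0.3 N).
It fails at once if the robot lifts a gate directly instead of pressing the pad (contact force between any of the fingers, the arm and rocker_ball_c4 above 0.5 N or contact force between any of the fingers, the arm and rocker_roll_c4 above 0.5 N).
It fails at once if the rocker of the soap-roll lane is pressed or a roll gets out (value of joint rocker_roll above 0.1 rad or distance of any of roll1, roll2, roll3 from where it was at the start of the episode above 0.03 m).
It fails at once if a soap, or the tray, is lifted or carried, or the tray is shoved away (height (world z) of any of ball1, ball2, ball3, roll1, roll2, roll3 above 0.14 m or height (world z) of tray above 0.02 m or distance of tray from where it was at the start of the episode above 0.04 m).
It fails at once if the mortar, the dropper bottle or the mint box is moved or tipped (distance of any of mortar, dropper, mintbox from where it was at the start of the episode above 0.02 m or angle between any of mortar, dropper, mintbox's own z axis and vertical above 0.2 rad).
It also fails if it takes over 35 s, if anything falls off the work surface, if the arm or the gripper's body presses on something with over 40 N, if the wrist force passes 120 N, or if a joint passes its speed limit or range.

## Robot

A 6-joint arm with a two-finger parallel gripper is mounted at the origin on the work surface. World frame = base frame: x ahead of the robot, y to its left, z up, the work surface at z = 0. Lengths are in m, angles in rad, forces in N, time in s.
With the tool pointing down it reaches from about 0.325 to 1 m from the base axis. Payload 5.1 kg.
Tool frame: the origin (TCP) lies midway between the tips of the shut fingers; the grasp point (between the pads) lies 19 mm behind it; z points along the fingers, y is the direction in which the jaws open and shut (so a half turn about z gives the same grasp; the last joint's range is limited). The gripper opens to 85 mm and grips with 20 to 120 N. Pads are 22 mm wide; open, the fingers measure 114 mm over their backs; the gripper's body (76 mm by 85 mm) begins 54 mm behind the grasp point. The pads swing forward as they close: fully open they stand 13 mm farther back than shut.
Start: joints at [1.214, 0.124, 1.65, -0, 1.367, -0.083], TCP at [0.176, 0.626, 0.231] pointing down, gripper open.
Joint ranges: [-2.61, 2.61], [-1.02, 2.33], [0.03, 2.71], [-1.35, 4.49], [0.32, 2.68], [-2.91, 2.91]. Speed limits (rad/s): [2.57, 2.57, 3.14, 3.14, 3.14, 3.14].

## Interface

Orientations are given as a unit quaternion [w, x, y, z].
In Python, from station import state, eyes, sign_off gives the robot as it stands.
- The arm moves only by the tool apply_moves, never from a script. Its argument "motion" is a list of rows, each an object with "claw": the opening, from 0 (shut) to 1 (fully open); "dp": the shift along the tool's x, y, z in m, a list of three; "yaw": the turn about the tool's z in degrees. In form: [{"claw": claw, "dp": [x, y, z], "yaw": yaw}, ...]. A call has 1 to 8 rows; each row shifts and turns the commanded pose from where the row before left it, along the tool's axes as they then stand; what a row does not reach is not made up. A row lasts 1/12 s, in which the tool goes at most 41.7 mm and 7.16 degrees, less where a joint would pass 70% of its speed; a pose out of reach is approached as far as the arm can. A call is refused whole if a number of a shift passes 0.0417 or a number of a turn 7.16, either way. A call with a gripper value outside its range is refused whole. The fingers move at their own pace and stop on an object; the grip force is fixed at half the most. Time passes only in rows, so rows that do not move let the fingers close. It gives the time, the measured TCP pose, the force and the opening at its end, in the units of the state.
- state(): the state, without advancing time (a new reading comes with each control period).
- eyes.capture(name): name is "scene" or "top" or "wrist"; returns the picture (480x640x3 uint8, red, green, blue); there is no depth.
- eyes.camera_params(name): a dict with "fx", "fy", "cx", "cy" (pixels), "dist" ([k1, k2, p1, p2, k3] as OpenCV has them; the pictures are not rectified), "extrinsics" (4x4, takes a point from camera to world coordinates). Camera axes: x right, y down, z forward; pixel columns grow to the right and rows downward; lengths in m; the calibration is good to about 2 mm. A picture is of the moment at which its call begins: read the wrist's pose just before it. camera_params takes no time and is no camera call; for the wrist camera it gives the pose at the moment of the call.
- sign_off(): hands the job in, once; it reports no verdict.
The state is a dict: "time": time; "q": joint angles; "joint_vel": joint speeds; "joint_efforts": joint torques, N m; "ee_pos": TCP position; "ee_rot": TCP orientation; "wrist_force": force on the tool from outside, world axes, zero at the start; "torque": the same for the moment, N m; "gripper_width": finger opening in m.
Only numpy, scipy, OpenCV 4.12 (cv2) and the standard library are available. Lean on these libraries where they do the work, as an engineer would, in place of code of your own. Each camera call takes 0.05 s, during which the arm holds its last target. There are 200 camera calls.

## Working session

There is one attempt and no reset: what is moved stays moved. The work goes in short steps, Python scripts to look and compute and a tool call to move; the robot and the scene stay as the last step left them, time stands still between calls to the robot, and variables do not carry over. Pictures are saved under pics/ and viewed, about 8 in all and at most 12, crops included, and the job is handed in when it is done.

Besides the shell and the picture viewer there is one more tool, called after "Request:" in YAML: its name, and indented under it one key for each argument. apply_moves: Moves the arm, as the interface text tells. Its arguments: {"type":"object","properties":{"motion":{"type":"array"}},"required":["motion"]}

```bash
mkdir -p pics; python3 - <<'E'
from station import state, eyes
import cv2,numpy as np
s=state();print(s)
for n in("scene","top"):
    cv2.imwrite(f"pics/{n}0.png",eyes.capture(n)[:,:,::-1]);p=eyes.camera_params(n);print(n,p)
E
```

```text
{'time': 0.0, 'q': array([ 1.21439774e+00,  1.24483295e-01,  1.65170032e+00, -1.27006179e-05,
        1.36753605e+00, -8.25852851e-02]), 'joint_vel': array([ 0.00165619,  0.00028208,  0.00140101, -0.00149451, -0.00074225,
       -0.00103287]), 'joint_efforts': array([ 7.00593082e-04, -4.23606133e+01, -3.65460491e+01,  3.52044844e-05,
        7.04461461e-03,  1.10888962e-05]), 'ee_pos': array([0.17556353, 0.62518406, 0.2300516 ]), 'ee_rot': array([-2.25492346e-04,  1.36478013e-01,  9.90642529e-01, -1.03934537e-03]), 'wrist_force': array([ 0.22824991,  0.26466772, -0.03616031]), 'torque': array([-0.05519609, -0.02626914,  0.00967624]), 'gripper_width': 0.08558651383403919}
scene {'fx': 511.3909623093929, 'fy': 511.3909623093929, 'cx': 324.97852257592666, 'cy': 233.01046648931856, 'dist': array([0.04583261, 0.        , 0.        , 0.        , 0.        ]), 'extrinsics': array([[ 0.57451829,  0.44927011, -0.68416746,  1.2177705 ],
       [ 0.81848975, -0.31350862,  0.48144249, -0.40459602],
       [ 0.00180533, -0.83658157, -0.54783941,  0.65406774],
       [ 0.        ,  0.        ,  0.        ,  1.        ]])}
top {'fx': 622.81547843954, 'fy': 622.81547843954, 'cx': 333.5502147178501, 'cy': 239.67210184704564, 'dist': array([-0.12272592,  0.        ,  0.        ,  0.        ,  0.        ]), 'extrinsics': array([[ 0.01694967, -0.99702413,  0.07520367,  0.43503708],
       [-0.99983882, -0.01645607,  0.00717833,  0.08594868],
       [-0.00591941, -0.07531321, -0.99714236,  1.30227616],
       [ 0.        ,  0.        ,  0.        ,  1.        ]])}
```

View pics/scene0.png

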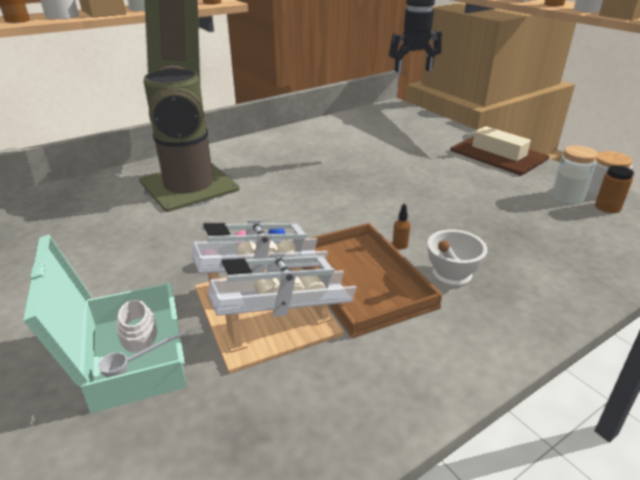

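View pics/top0.png

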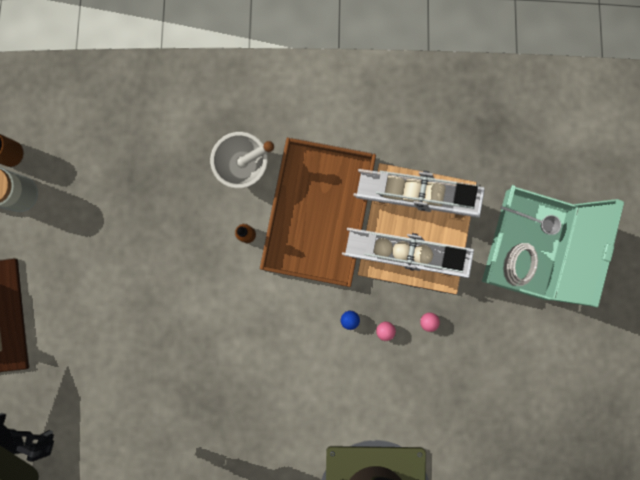

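Two lanes: the upper one has its pad at (466,195) and the lower one at (455,259) in the top view. I'll enlarge the lanes and measure the pads.

```bash
cat > h.py <<'E'
import cv2,numpy as np
from station import state, eyes
def ray(p,uv):
    K=np.array([[p['fx'],0,p['cx']],[0,p['fy'],p['cy']],[0,0,1]])
    x=cv2.undistortPoints(np.array([[uv]],float),K,p['dist'])[0,0]
    E=p['extrinsics'];d=E[:3,:3]@[x[0],x[1],1];return E[:3,3],d/np.linalg.norm(d)
def plane(p,uv,z):
    o,d=ray(p,uv);return o+d*(z-o[2])/d[2]
def tri(a,b):
    A=0;B=0
    for o,d in(a,b):
        M=np.eye(3)-np.outer(d,d);A=A+M;B=B+M@o
    return np.linalg.solve(A,B), abs(np.dot(b[0]-a[0],np.cross(a[1],b[1]))/np.linalg.norm(np.cross(a[1],b[1])))
def blobs(im,roi,thr=50,amin=60):
    x0,y0,x1,y1=roi
    m=(im[y0:y1,x0:x1].max(2)<thr).astype(np.uint8)
    n,l,s,c=cv2.connectedComponentsWithStats(m)
    return [(c[i]+[x0,y0],s[i]) for i in range(1,n) if s[i,4]>amin]
E
python3 - <<'E'
from h import *
t=cv2.imread("pics/top0.png");s=cv2.imread("pics/scene0.png")
a=cv2.resize(t[160:300,335:495],None,fx=4.5,fy=4.0,interpolation=3)
cv2.imwrite("pics/crop.png",cv2.resize(t[160:300,335:495],None,fx=4.2,fy=4.2,interpolation=3))
cv2.imwrite("pics/crops.png",cv2.resize(s[210:325,185:365],None,fx=4.2,fy=4.2,interpolation=3))
T=blobs(t,(435,175,490,280));S=blobs(s,(195,215,260,280))
for b in T+S:print(b)
pt=eyes.camera_params("top");ps=eyes.camera_params("scene")
for b in T:
    print("plane",plane(pt,b[0],.169))
    for c in S: print("tri",tri(ray(pt,b[0]),ray(ps,c[0])))
E
```

```text
(array([465.01522843, 194.64974619]), array([ 19,   9,  23,  22, 394], dtype=int32))
(array([453.54228856, 258.05472637]), array([  7,  72,  24,  23, 402], dtype=int32))
plane [ 0.60775337 -0.1468719   0.169     ]
plane [ 0.49044573 -0.12569383  0.169     ]
```

View pics/crop.png

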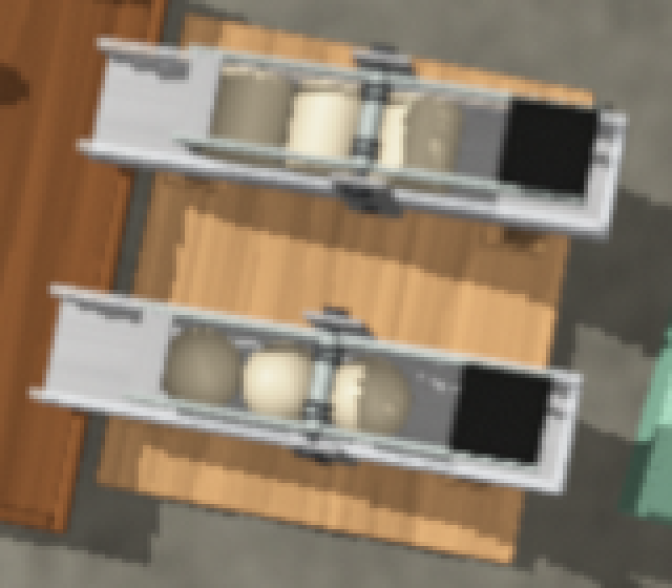

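View pics/crops.png

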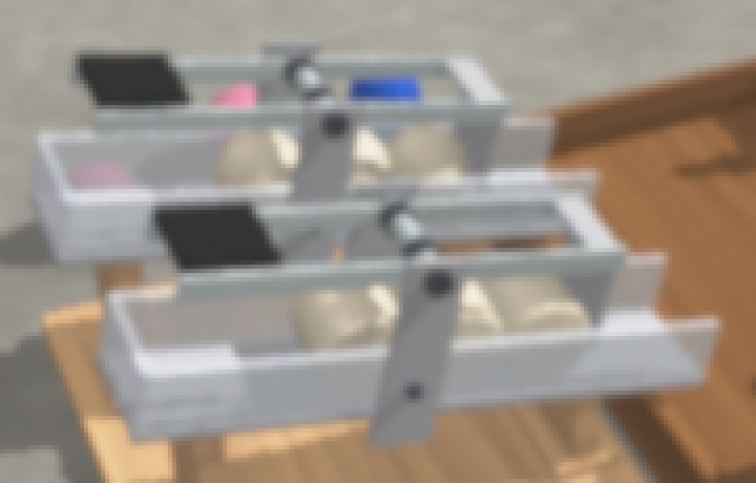

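In the top view, the lower lane (pad at px 454,258) shows round outlines and casts ball silhouettes. The upper lane (pad at px 465,195) shows straight-edged rolls, and the faceted roll also appears in the front lane of the scene view. The pink and blue balls at (350,320), (386,331) and (430,322) lie on the table and aren't part of the job. The ball pad is therefore at about (0.490, -0.126, 0.169). The two pads measure 119 mm apart against the expected 120 mm. I'll move there at a safe height with the gripper shut.

Request:
apply_moves:
  motion:
    - {"claw": 0,"dp": [-0.021,-0.0265,0],"yaw": 0}
    - {"claw": 0,"dp": [-0.021,-0.0265,0],"yaw": 0}
    - {"claw": 0,"dp": [-0.021,-0.0265,0],"yaw": 0}
    - {"claw": 0,"dp": [-0.021,-0.0265,0],"yaw": 0}
    - {"claw": 0,"dp": [-0.021,-0.0265,0],"yaw": 0}
    - {"claw": 0,"dp": [-0.021,-0.0265,0],"yaw": 0}
    - {"claw": 0,"dp": [-0.021,-0.0265,0],"yaw": 0}
    - {"claw": 0,"dp": [-0.021,-0.0265,0],"yaw": 0}

```text
time: 0.77
ee_pos: [0.2802, 0.3745, 0.2308]
ee_rot: [-0.0, 0.136, 0.991, -0.0]
wrist_force: [0.7, 0.1, 0.3]
gripper_width: 0.0001
```

Request:
apply_moves:
  motion:
    - {"claw": 0,"dp": [-0.021,-0.0265,0],"yaw": 0}
    - {"claw": 0,"dp": [-0.021,-0.0265,0],"yaw": 0}
    - {"claw": 0,"dp": [-0.021,-0.0265,0],"yaw": 0}
    - {"claw": 0,"dp": [-0.021,-0.0265,0],"yaw": 0}
    - {"claw": 0,"dp": [-0.021,-0.0265,0],"yaw": 0}
    - {"claw": 0,"dp": [-0.021,-0.0265,0],"yaw": 0}
    - {"claw": 0,"dp": [-0.021,-0.0265,0],"yaw": 0}
    - {"claw": 0,"dp": [-0.021,-0.0265,0],"yaw": 0}

```text
time: 1.43
ee_pos: [0.3846, 0.1251, 0.231]
ee_rot: [-0.0, 0.136, 0.991, 0.0]
wrist_force: [1.2, 0.9, -0.5]
gripper_width: 0.0001
```

Request:
apply_moves:
  motion:
    - {"claw": 0,"dp": [-0.021,-0.0267,0],"yaw": 0}
    - {"claw": 0,"dp": [-0.021,-0.0267,0],"yaw": 0}
    - {"claw": 0,"dp": [-0.021,-0.0267,0],"yaw": 0}
    - {"claw": 0,"dp": [-0.021,-0.0267,0],"yaw": 0}
    - {"claw": 0,"dp": [-0.021,-0.0267,0],"yaw": 0}
    - {"claw": 0,"dp": [-0.021,-0.0267,0],"yaw": 0}
    - {"claw": 0,"dp": [-0.021,-0.0267,0],"yaw": 0}
    - {"claw": 0,"dp": [-0.021,-0.0267,0],"yaw": 0}

```text
time: 2.1
ee_pos: [0.4886, -0.1261, 0.2308]
ee_rot: [-0.0, 0.137, 0.991, 0.0]
wrist_force: [1.1, 0.2, 0.4]
gripper_width: 0.0002
```

```bash
python3 - <<'E'
from h import *
print(state()['ee_pos'])
a=eyes.capture("scene")[190:330,170:370,::-1];b=eyes.capture("wrist")[:,:,::-1]
a=cv2.resize(a,None,fx=2,fy=2);b=cv2.resize(b,(400,300))
c=np.zeros((300,800,3),np.uint8);c[:280,:400]=a;c[:,400:]=b
cv2.imwrite("pics/near.png",c)
E
```

```text
[ 0.48863491 -0.12605013  0.23082002]
```

View pics/near.png

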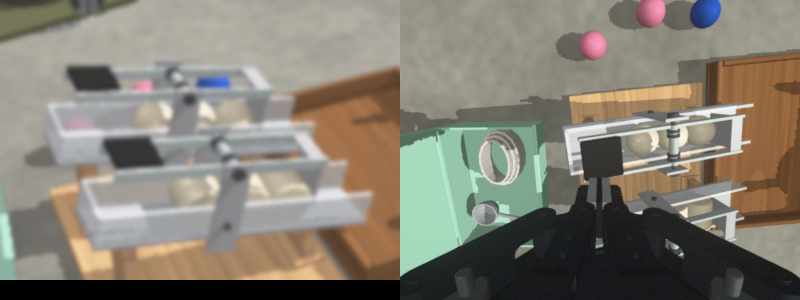

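The wrist view shows the fingertips next to the ball lane's pad, at about (602,157) in the composite. The scene crop doesn't show the gripper where I expected it, so I'll check the projections.

```bash
cat >> h.py <<'E'
def proj(p,X):
    K=np.array([[p['fx'],0,p['cx']],[0,p['fy'],p['cy']],[0,0,1]])
    R=p['extrinsics'][:3,:3].T
    return cv2.projectPoints(np.array([X],float),cv2.Rodrigues(R)[0],-R@p['extrinsics'][:3,3],K,p['dist'])[0][0,0]
E
python3 - <<'E'
from h import *
s=eyes.capture("scene")[:,:,::-1].copy();w=eyes.capture("wrist")[:,:,::-1].copy()
e=state()['ee_pos'];ps=eyes.camera_params("scene");pw=eyes.camera_params("wrist")
P=[.490,-.126,.169]
for n,p in(("s",ps),("w",pw)):print(n,proj(p,e),proj(p,P))
W=blobs(w,(250,200,420,320),45,200)
for b in W: print(b,plane(pw,b[0],.169))
cv2.imwrite("pics/w.png",w)
for im,p in((s,ps),(w,pw)):
    for X,c in((e,(0,0,255)),(P,(0,255,0))):cv2.drawMarker(im,tuple(int(v) for v in proj(p,X)),c,0,12,1)
cv2.imwrite("pics/both.png",np.hstack([cv2.resize(s,(400,300)),w[180:480,120:520]]))
E
```

```text
s [211.94948632 196.81538716] [215.97594643 228.1535169 ]
w [319.28650223 304.61248684] [317.88789742 263.33162589]
(array([318.34090909, 302.41666667]), array([ 65,  84,   8,  36, 264], dtype=int32)) [ 0.51474838 -0.13271829  0.169     ]
(array([291.32058824, 308.71176471]), array([ 32,  97,  19,  23, 340], dtype=int32)) [ 0.51426948 -0.15014225  0.169     ]
(array([344.98742138, 308.62578616]), array([ 87,  97,  19,  23, 318], dtype=int32)) [ 0.52336    -0.11783735  0.169     ]
```

View pics/both.png

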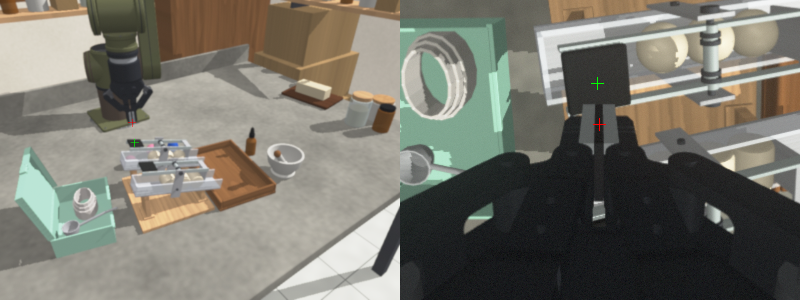

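The gripper is in view, and both markers agree with the pad (centre at about (597,80)). Three whole balls can be seen in that lane. I'll press straight down.

Request:
apply_moves:
  motion:
    - {"claw": 0,"dp": [0,0,0.02],"yaw": 0}
    - {"claw": 0,"dp": [0,0,0.02],"yaw": 0}
    - {"claw": 0,"dp": [0,0,0.01],"yaw": 0}
    - {"claw": 0,"dp": [0,0,0.006],"yaw": 0}
    - {"claw": 0,"dp": [0,0,0.006],"yaw": 0}
    - {"claw": 0,"dp": [0,0,0.005],"yaw": 0}
    - {"claw": 0,"dp": [0,0,0],"yaw": 0}

```text
time: 2.88
ee_pos: [0.4888, -0.1241, 0.1643]
ee_rot: [0.0, 0.136, 0.991, -0.0]
wrist_force: [-0.2, 0.2, 0.1]
gripper_width: 0.0004
```

Request:
apply_moves:
  motion:
    - {"claw": 0,"dp": [0,0,0.006],"yaw": 0}
    - {"claw": 0,"dp": [0,0,0.006],"yaw": 0}
    - {"claw": 0,"dp": [0,0,0.006],"yaw": 0}
    - {"claw": 0,"dp": [0,0,0.003],"yaw": 0}
    - {"claw": 0,"dp": [0,0,0],"yaw": 0}
    - {"claw": 0,"dp": [0,0,0],"yaw": 0}

```text
time: 3.38
ee_pos: [0.4891, -0.1249, 0.1439]
ee_rot: [0.001, 0.137, 0.991, -0.0]
wrist_force: [1.7, -4.0, 4.4]
gripper_width: 0.0
```

```bash
python3 - <<'E'
from h import *
x=state();print(x['ee_pos'],x['wrist_force'])
s=eyes.capture("scene")[190:330,170:370,::-1];w=eyes.capture("wrist")[:,:,::-1]
cv2.imwrite("pics/p1.png",np.hstack([cv2.resize(s,(400,280)),w[180:460,120:520]]))
E
```

```text
[ 0.48914701 -0.12490901  0.14385439] [ 1.70216584 -3.96610514  4.37040609]
```

View pics/p1.png

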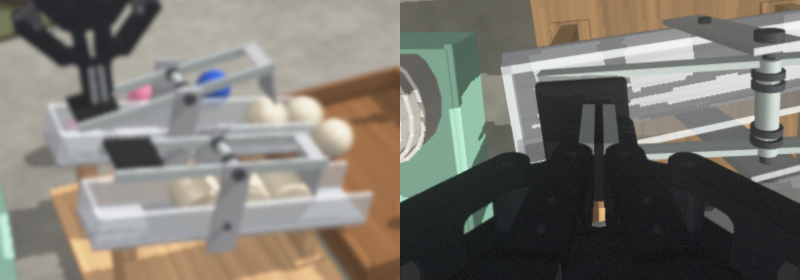

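The pad is down, the gate is up and the balls are rolling out over the lip. I'll hold.

Request:
apply_moves:
  motion:
    - {"claw": 0,"dp": [0,0,0],"yaw": 0}
    - {"claw": 0,"dp": [0,0,0],"yaw": 0}
    - {"claw": 0,"dp": [0,0,0],"yaw": 0}
    - {"claw": 0,"dp": [0,0,0],"yaw": 0}
    - {"claw": 0,"dp": [0,0,0],"yaw": 0}
    - {"claw": 0,"dp": [0,0,0],"yaw": 0}
    - {"claw": 0,"dp": [0,0,0],"yaw": 0}
    - {"claw": 0,"dp": [0,0,0],"yaw": 0}

```text
time: 4.15
ee_pos: [0.4887, -0.1243, 0.1434]
ee_rot: [0.0, 0.136, 0.991, 0.0]
wrist_force: [2.0, -2.9, 4.2]
gripper_width: 0.0
```

Request:
apply_moves:
  motion:
    - {"claw": 0,"dp": [0,0,0],"yaw": 0}
    - {"claw": 0,"dp": [0,0,0],"yaw": 0}
    - {"claw": 0,"dp": [0,0,0],"yaw": 0}
    - {"claw": 0,"dp": [0,0,0],"yaw": 0}
    - {"claw": 0,"dp": [0,0,0],"yaw": 0}
    - {"claw": 0,"dp": [0,0,0],"yaw": 0}
    - {"claw": 0,"dp": [0,0,0],"yaw": 0}
    - {"claw": 0,"dp": [0,0,0],"yaw": 0}

```text
time: 4.82
ee_pos: [0.4887, -0.1243, 0.1434]
ee_rot: [0.0, 0.136, 0.991, 0.0]
wrist_force: [2.5, -2.4, 5.2]
gripper_width: -0.0
```

```bash
python3 - <<'E'
from h import *
x=state();print(x['time'],x['ee_pos'],x['wrist_force'])
s=eyes.capture("scene")[190:340,170:450,::-1];t=eyes.capture("top")[120:300,240:500,::-1]
cv2.imwrite("pics/p2.png",np.hstack([cv2.resize(s,(400,280)),cv2.resize(t,(400,280))]))
E
```

```text
4.8167 [ 0.48868013 -0.1243136   0.14337655] [ 2.50792731 -2.43178051  5.20677288]
```

View pics/p2.png

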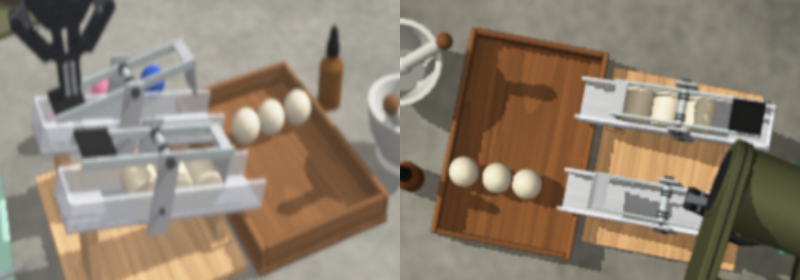

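All three balls are in the tray, at (463,171), (496,178) and (526,184) in the right-hand picture. I'll let go by rising straight up.

Request:
apply_moves:
  motion:
    - {"claw": 0,"dp": [0,0,-0.006],"yaw": 0}
    - {"claw": 0,"dp": [0,0,-0.008],"yaw": 0}
    - {"claw": 0,"dp": [0,0,-0.01],"yaw": 0}
    - {"claw": 0,"dp": [0,0,-0.015],"yaw": 0}
    - {"claw": 0,"dp": [0,0,-0.02],"yaw": 0}
    - {"claw": 0,"dp": [0,0,-0.02],"yaw": 0}
    - {"claw": 0,"dp": [0,0,-0.02],"yaw": 0}
    - {"claw": 0,"dp": [0,0,0],"yaw": 0}

```text
time: 5.58
ee_pos: [0.4898, -0.1246, 0.247]
ee_rot: [0.003, 0.136, 0.991, -0.001]
wrist_force: [0.0, 0.0, 1.2]
gripper_width: 0.0001
```

Request:
apply_moves:
  motion:
    - {"claw": 0,"dp": [0,0,0],"yaw": 0}
    - {"claw": 0,"dp": [0,0,0],"yaw": 0}
    - {"claw": 0,"dp": [0,0,0],"yaw": 0}
    - {"claw": 0,"dp": [0,0,0],"yaw": 0}
    - {"claw": 0,"dp": [0,0,0],"yaw": 0}
    - {"claw": 0,"dp": [0,0,0],"yaw": 0}
    - {"claw": 0,"dp": [0,0,0],"yaw": 0}
    - {"claw": 0,"dp": [0,0,0],"yaw": 0}

```text
time: 6.25
ee_pos: [0.4885, -0.1243, 0.2421]
ee_rot: [-0.0, 0.136, 0.991, 0.0]
wrist_force: [0.2, 0.3, -0.2]
gripper_width: 0.0002
```

```bash
python3 - <<'E'
from h import *
x=state();print(x['time'],x['ee_pos'],x['wrist_force'])
S=eyes.capture("scene");s=S[190:340,170:450,::-1];T=eyes.capture("top");t=T[120:300,240:500,::-1]
t0=cv2.imread("pics/top0.png");s0=cv2.imread("pics/scene0.png")
for i,im in(("before",s0),("after",S[:,:,::-1])):print(i,blobs(im,(195,215,260,280),60,60))
T2=eyes.capture("top");print("ball motion px diff",np.abs(T.astype(int)-T2)[200:260,265:345].max())
cv2.imwrite("pics/p3.png",np.hstack([cv2.resize(s,(400,280)),cv2.resize(t,(400,280))]))
E
```

```text
6.25 [ 0.48853494 -0.12434636  0.24211673] [ 0.20395396  0.28788585 -0.21088428]
before [(array([216.01666667, 228.96111111]), array([ 10,   9,  23,  10, 180], dtype=int32)), (array([235.89298893, 266.08856089]), array([ 28,  45,  27,  13, 271], dtype=int32))]
after [(array([215.89830508, 229.01694915]), array([ 10,  10,  23,   9, 177], dtype=int32)), (array([235.80076628, 266.1532567 ]), array([ 28,  45,  27,  13, 261], dtype=int32))]
ball motion px diff 3
```

View pics/p3.png

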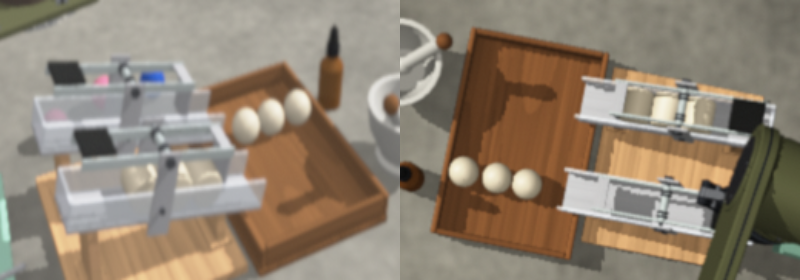

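Both pads are back at their starting pixels (within 0.2 px), the balls are at rest in the tray, and the rolls and tray look unmoved. The arm is clear, so I'm handing in.

```bash
python3 -c "
from station import sign_off
print(sign_off())"
```

```text
the job is handed in; nothing more can be done
None
```

The ball lane is empty: I pressed its pad straight down with the shut gripper and held it about 1.5 s. All three balls rolled into the tray, then I rose clear and handed the job in at about 6.4 s.

- **Balls:** In the last pictures all three lie in the tray and show no motion between two frames.
- **Gates:** Both pads are back at their starting pixels within 0.2 px, so both gates read as shut.
- **Rolls, tray and other things:** The rolls and tray look unmoved by eye, but I did not measure their positions. The same goes for the mortar and dropper bottle. The mint box was outside the final crops, though the arm never went down near it.
- **Contact:** The wrist force was about 0 N with the arm clear, and the readings during the press were about 6 N.
- **Disagreement:** One mid-run crop did not show the gripper, because it cut off just below it. A projection check then confirmed the position. No check failed.

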